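# Hang a frame pattern beside a lens pattern

### The job

Take the spectacle-front pattern out of its rack and hang it by its eye on the hook's peg, in front of the round lens pattern that already hangs there. Then slide it back along the peg so that it pushes the lens pattern snug against the sprung stop, press gently for about half a second, and leave both hanging side by side, close together. Do not knock the lens pattern off or askew, do not press hard enough to mark anything, and leave the jar, screwdriver and bottle where they are.

Things in the scene. Friction and masses are not known exactly. Their poses are not given: they have to be found in the camera images.
- frame_pattern: White acrylic spectacle-front pattern to hang, a flat plate 8 mm thick standing in the rack: two oval rims, 132 mm wide in all, and a 34 mm wide tab with an eye. x = plate normal, y = width, z up; faces alike, either may face front. Origin: point of the eye that lies on the peg's axis when hung; rims reach 82 mm below it, the tab 68 mm above. 56 to 112 g.
- frame_eye (a point): Middle of the frame pattern's eye, 10 mm below its origin. The eye is 18 mm wide and ends 25 mm below the origin; its roof is an inverted V, faces sloping 35 degrees and passing 4 mm from the origin. The lens pattern's eye is the same.
- frame_grip (a point): Place to grip the frame pattern, across its 8 mm thickness: on the plain tab, 48 mm above its origin. Fingertips should stay 20 mm or more above the origin to clear the lens pattern's top.
- lens_pattern: White acrylic round-lens pattern already hanging on the peg: same 8 mm thickness, axes, eye and origin (on the peg's axis), but its tab ends 12 mm above the origin; below is a disc 64 mm across, reaching 94 mm down. Plate centre 31 to 36 mm behind the peg's tip, in front of the stop. 49 to 98 g; slides along the peg under 1 N.
- hook_tip (a point): Tip of the hook's peg, on its axis, 150 mm above the bench. The peg is a level round steel bar 8 mm thick; x runs along it from tip to post, z up. At the tip it turns up: a round lip 8 mm thick, top 12 mm above the axis. The eye passes over it with the pattern's origin about 15 mm above the axis, and is lowered behind it.
- hook_post (a point): Where the peg meets the post, 135 mm behind the tip. On the peg sits a clamped collar with a sprung stop disc, 26 mm diameter, facing the tip; its face lies anywhere 46 to 86 mm behind the tip, not measured. It gives 1 mm per 4 N, bottoms after 6 mm. Snug: 4 to 10 N on it through the lens pattern for half a second. Over 15 N between patterns, or 25 N on the hook, marks them.
- hook: The fixed hook stand: grey base plate 170 x 110 x 14 mm, grey post 22 x 40 mm rising 22 mm above the peg's axis (172 mm high), steel peg. Origin on the bench under the peg, 65 mm behind the tip; x from tip to post, z up.
- rack: Fixed wooden rack, 70 x 190 x 30 mm, origin under its centre, groove along its y axis, 10 mm wide, floor 8 mm above the bench; the frame pattern stands in it.
- jar: Bystander: closed glass jar, 48 mm diameter, 60 mm high, origin under its centre.
- screwdriver: Bystander: small screwdriver, 130 mm long, lying along its x axis on the bench.
- cleaner: Bystander: small white bottle, 40 mm diameter, 100 mm high, origin under its centre.
Not all that is in view belongs to the job. Leave any purple or yellow look-alike of the frame_pattern alone.

How it is judged:
On the way, in this order (a step that is already met when the one before it is completed fails the run):
1. the frame pattern's eye is on the peg, behind the lip (x of frame_pattern in the frame of hook_tip above 0.006 m and y of frame_pattern in the frame of hook_tip between -0.012 and 0.012 m and z of frame_pattern in the frame of hook_tip between -0.006 and 0.024 m), for 0.1 s.
2. the frame pattern presses the lens pattern against the stop with more than 3 N for 0.3 s (contact force between frame_pattern and lens_pattern above 3 N), for 0.3 s.
At the end, for the whole second after the job is handed in: Both patterns hang at rest on the peg behind the lip (origins more than 8 mm behind the tip, within 8 mm sideways and 5 mm in height of the peg's axis, upright within 0.2 rad), their origins less than 14 mm apart (plates touching or under 6 mm of gap) (x of each of frame_pattern, lens_pattern in the frame of hook_tip above 0.008 m and y of frame_pattern in the frame of hook_tip between -0.008 and 0.008 m and z of frame_pattern in the frame of hook_tip between -0.005 and 0.005 m and angle between each of frame_pattern, lens_pattern's own z axis and vertical below 0.2 rad and y of lens_pattern in the frame of hook_tip between -0.008 and 0.008 m and z of lens_pattern in the frame of hook_tip between -0.005 and 0.005 m and distance between frame_pattern and lens_pattern below 0.014 m and linear speed of each of frame_pattern, lens_pattern below 0.02 m/s).
It fails at once if the lens pattern is knocked off, lifted or tipped askew (z of lens_pattern in the frame of hook_tip below -0.012 m or z of lens_pattern in the frame of hook_tip above 0.012 m or x of lens_pattern in the frame of hook_tip below 0.006 m or angle between lens_pattern's own z axis and vertical above 0.5 rad).
It fails at once if the patterns are pressed together with more than 15 N (contact force between frame_pattern and lens_pattern above 15 N).
It fails at once if the frame pattern is forced against the peg or lip with more than 25 N (contact force between frame_pattern and hook above 25 N).
It fails at once if a bystander is moved more than 30 mm (distance of any of jar, screwdriver, cleaner from where it was at the start of the episode above 0.03 m).
It also fails if it takes over 64 s, if anything falls off the work surface, if the arm or the gripper's body presses on something with over 40 N, if the wrist force passes 120 N, or if a joint passes its speed limit or range.

### The arm

A 6-joint arm with a two-finger parallel gripper is mounted at the origin on the work surface. World frame = base frame: x ahead of the robot, y to its left, z up, the work surface at z = 0. Lengths are in m, angles in rad, forces in N, time in s.
With the tool pointing down it reaches from about 0.35 to 0.975 m from the base axis. Payload 4.9 kg.
Tool frame: the origin (TCP) lies midway between the tips of the shut fingers; the grasp point (between the pads) lies ctrl.tcp_to_grasp behind it (ctrl.tcp_to_grasp is the distance from the TCP to the grasp point, in m); z points along the fingers, y is the direction in which the jaws open and shut (so a half turn about z gives the same grasp; the last joint's range is limited). The gripper opens to 85 mm and grips with 20 to 120 N. Pads are 22 mm wide; open, the fingers measure 114 mm over their backs; the gripper's body (76 mm by 85 mm) begins 54 mm behind the grasp point. The pads swing forward as they close: fully open they stand 13 mm farther back than shut.
Start: joints at [1.183, 0.053, 1.613, -0, 1.476, -0.119], TCP at [0.166, 0.603, 0.231] pointing down, gripper open.
Joint ranges: [-3.01, 3.01], [-1.01, 2.22], [0.06, 2.58], [-1.02, 4.17], [0.09, 2.62], [-3.14, 3.14]. Speed limits (rad/s): [2.57, 2.57, 3.14, 3.14, 3.14, 3.14].

### API

Orientations are given as a rotation vector (axis times angle).
In Python, from station import ctrl, get_image, calibration, finish_job, models gives the robot as it stands.
- The arm moves only by the shell command python3 -m creep 'ROWS' [FORCE]. ROWS is JSON, a list of rows, each a list of 7 numbers: the opening, from 0 (shut) to 1 (fully open), then the shift along the tool's x, y, z in m, then the turn, a rotation vector about the tool's x, y, z in degrees. A call has 1 to 20 rows; each row shifts and turns the commanded pose from where the row before left it, along the tool's axes as they then stand; what a row does not reach is not made up. A row lasts 1/10 s, in which the tool goes at most 50 mm and 8.59 degrees, less where a joint would pass 70% of its speed; a pose out of reach is approached as far as the arm can. A call with a gripper value outside its range is refused whole. The fingers move at their own pace and stop on an object; FORCE is the grip in N (left out, the last holds). Time passes only in rows, so rows that do not move let the fingers close. It gives the time, the measured TCP pose, the force and the opening at its end, in the units of the state.
- ctrl.get_obs(): the state, without advancing time (a new reading comes with each control period).
- get_image(name): name is "scene" or "top" or "wrist"; returns the picture (420x560x3 uint8, red, green, blue); there is no depth.
- calibration(name): a dict with "mtx" (3x3 intrinsics, pixels), "k1" (the pictures are not rectified: a ray, as slopes to the right and down, at radius r is drawn at 1 + k1 r^2 times it, then the intrinsics apply), "R" (3x3) and "t" (3): a world point X has camera coordinates R X + t. Camera axes: x right, y down, z forward; pixel columns grow to the right and rows downward; lengths in m; the calibration is good to about 2 mm. A picture is of the moment at which its call begins: read the wrist's pose just before it. calibration takes no time and is no camera call; for the wrist camera it gives the pose at the moment of the call.
- finish_job(): hands the job in, once; it reports no verdict.
Trained networks look in the newest picture that a camera, given by its name, has taken for a name from the list of things; names that differ only in an ending like _2 or _b are one class to them, and where a whole thing is asked for, a point or a joint stands for the part that bears it (a point fixed in the world has none). Each returns a list of dicts, best first, with "conf" (0 to 1); they miss things now and then, are a little off and sometimes report something else, mostly with a low value. They report only what shows in the picture. A call takes as long as a camera call. They do not tell look-alikes from the thing itself.
- models.search_frame(camera, name): "extent" ([left, top, right, bottom] in pixels, round what is visible of it).
The state is a dict: "t": time; "q": joint angles; "dq": joint speeds; "effort": joint torques, N m; "tool_pos": TCP position; "tool_rot": TCP orientation; "contact_force": force on the tool from outside, world axes, zero at the start; "wrist_torque": the same for the moment, N m; "opening": finger opening in m.
Only numpy, scipy, OpenCV 4.12 (cv2) and the standard library are available. Lean on these libraries where they do the work, as an engineer would, in place of code of your own. Each camera call takes 0.05 s, during which the arm holds its last target. There are 200 camera calls.

## Working session

There is one attempt and no reset: what is moved stays moved. The work goes in short steps, Python scripts to look and compute and a shell command to move; the robot and the scene stay as the last step left them, time stands still between calls to the robot, and variables do not carry over. Pictures are saved under pics/ and viewed, about 8 in all and at most 12, crops included, and the job is handed in when it is done.

```bash
mkdir -p pics; cat > h.py <<'E'
import numpy as np, cv2, sys
from station import ctrl, get_image, calibration, finish_job, models
from scipy.spatial.transform import Rotation as Rn
np.set_printoptions(precision=4,suppress=True)
def save(img,n): cv2.imwrite('pics/'+n,cv2.cvtColor(img,cv2.COLOR_RGB2BGR))
def ray(c,px):
    c=calibration(c) if isinstance(c,str) else c
    M=np.array(c['mtx']);d=np.linalg.solve(M,[px[0],px[1],1.]);u=d[:2]/d[2];s=u.copy()
    for _ in range(20): s=u/(1+c['k1']*(s@s))
    R=np.array(c['R']);return -R.T@np.array(c['t']), R.T@np.array([s[0],s[1],1.])
def atz(c,px,z):
    o,d=ray(c,px);return o+d*(z-o[2])/d[2]
def proj(c,X):
    c=calibration(c) if isinstance(c,str) else c
    p=np.array(c['R'])@np.asarray(X,float)+np.array(c['t']);s=p[:2]/p[2];s=s*(1+c['k1']*(s@s))
    return (np.array(c['mtx'])@[s[0],s[1],1])[:2]
def tri(a,pa,b,pb):
    o1,d1=ray(a,pa);o2,d2=ray(b,pb);k=np.linalg.lstsq(np.c_[d1,-d2],o2-o1,rcond=None)[0]
    p,q=o1+k[0]*d1,o2+k[1]*d2;return (p+q)/2,np.linalg.norm(p-q)
E
python3 - <<'E'
from h import *
a=get_image('scene');b=get_image('top')
save(np.vstack([a]),'s.png');save(b,'t.png')
for c in('scene','top'):
    C=calibration(c);print(c,-np.array(C['R']).T@np.array(C['t']),C['mtx'][0][0])
    for n in('frame_pattern','lens_pattern','hook','rack','jar','screwdriver','cleaner'):
        print(n,[(np.round(r['extent']).astype(int).tolist(),round(r['conf'],2)) for r in models.search_frame(c,n)][:3])
print(ctrl.get_obs(),ctrl.tcp_to_grasp)
E
```

```text
scene [ 0.98   -0.3502  0.8915] 397.0735195864851
frame_pattern [([307, 103, 351, 148], 0.82), ([277, 169, 320, 210], 0.74), ([264, 125, 271, 178], 0.65)]
lens_pattern [([187, 232, 212, 268], 0.79)]
hook [([184, 230, 262, 321], 0.85)]
rack [([264, 179, 341, 229], 0.62)]
jar [([306, 280, 326, 309], 0.8)]
screwdriver [([200, 187, 232, 216], 0.67)]
cleaner [([274, 227, 287, 252], 0.92), ([278, 166, 319, 209], 0.23)]
top [0.4333 0.0494 0.964 ] 411.67399146291496
frame_pattern [([232, 209, 291, 235], 0.97), ([125, 246, 166, 298], 0.95), ([215, 124, 269, 161], 0.91)]
lens_pattern [([386, 229, 420, 236], 0.67), ([325, 123, 346, 150], 0.55)]
hook [([369, 167, 418, 252], 0.56), ([217, 195, 304, 253], 0.17)]
rack [([218, 195, 304, 251], 0.59)]
jar [([327, 122, 347, 148], 0.81)]
screwdriver [([321, 277, 337, 334], 0.77)]
cleaner [([311, 186, 330, 204], 0.8)]
{'t': 0.8, 'q': array([ 1.183 ,  0.0527,  1.6129,  0.    ,  1.476 , -0.119 ]), 'dq': array([-0.0008,  0.0015, -0.0006, -0.0002,  0.0016,  0.0003]), 'effort': array([  0.0023, -39.3619, -37.0448,  -0.    ,   0.    ,  -0.    ]), 'tool_pos': array([0.166 , 0.6025, 0.2313]), 'tool_rot': array([-0.421 , -3.1132, -0.    ]), 'contact_force': array([-0.0517, -0.2792, -0.6093]), 'wrist_torque': array([ 0.0564, -0.009 ,  0.0003]), 'opening': 0.0853340239703611} 0.0187
```

View pics/s.png

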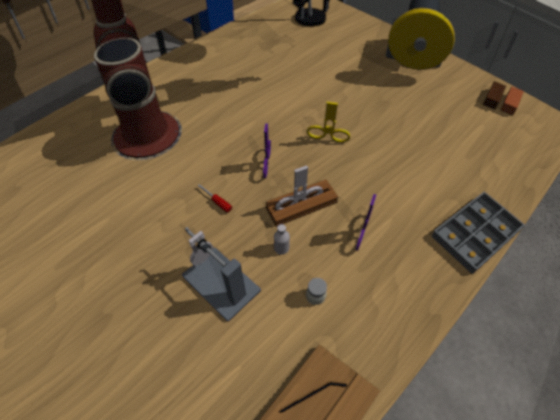

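View pics/t.png

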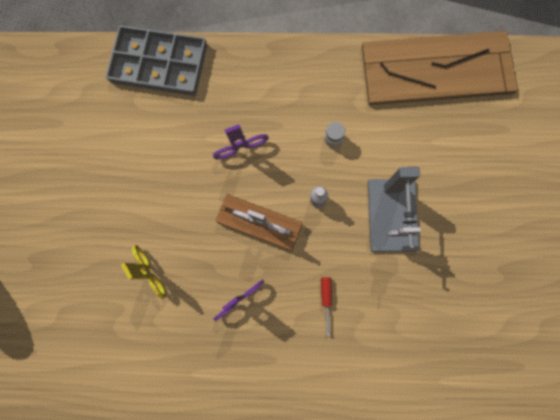

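The scene picture shows the white pattern in the wooden rack at about (300,183). Its look-alikes are purple at (267,150) and (367,222), and yellow at (329,125). Only the white one stands in the rack, so it is the one meant. The lens pattern hangs at (200,240). In the top picture the white pattern is at (262,220) and the hook runs from its tip near (414,248) to the post at (405,172). Next I'll take one enlarged crop to confirm.

```bash
python3 - <<'E'
from h import *
a=cv2.imread('pics/s.png');b=cv2.imread('pics/t.png')
def crop(im,x,y,w,h): return cv2.resize(im[y:y+h,x:x+w],(400,300),interpolation=cv2.INTER_CUBIC)
cv2.imwrite('pics/c.png',np.vstack([np.hstack([crop(a,255,160,100,75),crop(a,170,220,120,90)]),np.hstack([crop(b,210,187,100,75),crop(b,340,165,120,90)])]))
for p in [(0,310),(224,197),(303,243)]: print(p,atz('top',p,0.03))
print('jar',atz('top',(336,131),.03),'bottle',atz('top',(319,191),.1),'sd',atz('top',(326,305),.01))
E
```

```text
(0, 310) [0.34   0.7296 0.03  ]
(224, 197) [0.6099 0.2304 0.03  ]
(303, 243) [0.5071 0.0453 0.03  ]
jar [ 0.7737 -0.0281  0.03  ] bottle [0.6135 0.0134 0.1   ] sd [ 0.3696 -0.0093  0.01  ]
```

View pics/c.png

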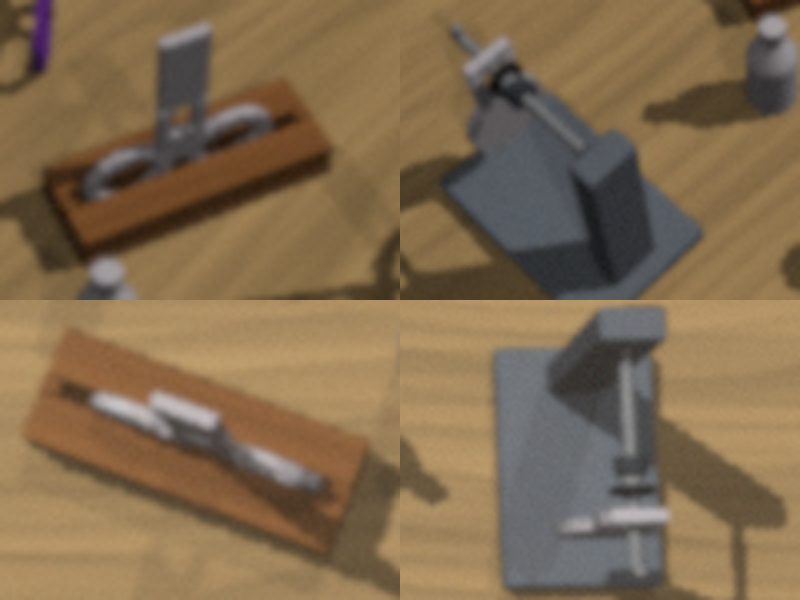

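The crop confirms it: a white plate with a tab and eye stands in the rack groove. The lens pattern hangs in front of the dark stop on the peg. Next I'll work out positions from those pixels.

```bash
python3 - <<'E'
from h import *
P=lambda x,y:(210+x/4,187+(y-300)/4); H=lambda x,y:(340+(x-400)/3.3333,165+(y-300)/3.3333)
S1=lambda x,y:(255+x/4,160+y/4); S2=lambda x,y:(170+(x-400)/3.3333,220+y/3.3333)
print('tabtop z.158',atz('top',P(187,408),.158),tri('top',P(187,408),'scene',S1(186,33)))
print('tab ends',atz('top',P(153,398),.158),atz('top',P(219,418),.158))
c=[atz('top',P(*p),.03) for p in[(70,330),(368,440),(328,553),(25,437)]];print('rack',np.array(c))
print('ctr',np.mean(c,0),[np.linalg.norm(c[i]-c[i-1]) for i in range(4)], 'yaw y-axis',[np.degrees(np.arctan2(*(v[[1,0]]))) for v in(c[0]-c[1],c[3]-c[2])])
print('lip',atz('top',H(638,575),.162),tri('top',H(638,572),'scene',S2(455,30)))
print('pegpost',atz('top',H(626,357),.154))
print('posttop',atz('top',H(632,330),.172),'lens tab',[atz('top',H(*p),.162) for p in[(610,516),(668,514)]])
b=[atz('top',H(*p),.014) for p in[(497,352),(505,588),(660,588)]];print('base',np.array(b))
print('stop face',atz('top',H(632,487),.15))
E
```

```text
tabtop z.158 [0.5526 0.1386 0.158 ] (array([0.5535, 0.1399, 0.1591]), np.float64(0.0035004378553927422))
tab ends [0.5573 0.1557 0.158 ] [0.5479 0.1225 0.158 ]
rack [[0.616  0.2225 0.03  ]
 [0.5551 0.0484 0.03  ]
 [0.4902 0.0698 0.03  ]
 [0.5529 0.2455 0.03  ]]
ctr [0.5535 0.1466 0.03  ] [np.float64(0.0671775727622458), np.float64(0.18444160075435762), np.float64(0.0683186931437778), np.float64(0.18654506113640096)] yaw y-axis [np.float64(70.70479953407329), np.float64(70.3558136606334)]
lip [ 0.4923 -0.1638  0.162 ] (array([ 0.4948, -0.1657,  0.1541]), np.float64(0.0005921161819605674))
pegpost [ 0.6236 -0.1618  0.154 ]
posttop [ 0.6357 -0.161   0.172 ] lens tab [array([ 0.5264, -0.1483,  0.162 ]), array([ 0.5282, -0.1821,  0.162 ])]
base [[ 0.6585 -0.1077  0.014 ]
 [ 0.4924 -0.112   0.014 ]
 [ 0.4946 -0.218   0.014 ]]
stop face [ 0.5454 -0.1646  0.15  ]
```

```bash
python3 -m creep '[[1,0,0,-0.007,0,0,8.51],[1,0,0,-0.007,0,0,8.51],[1,0,0,-0.007,0,0,8.51],[1,0,0,-0.007,0,0,8.51],[1,0,0,-0.007,0,0,8.51],[1,0,0,-0.007,0,0,8.51],[1,0,0,-0.007,0,0,8.51],[1,0,0,-0.007,0,0,8.51],[1,0,0,-0.007,0,0,8.51],[1,0,0,-0.007,0,0,8.51],[1,0,0,-0.007,0,0,8.51]]' 60
python3 -m creep '[[1,-0.016,0.026,0,0,0,0],[1,-0.016,0.026,0,0,0,0],[1,-0.016,0.026,0,0,0,0],[1,-0.016,0.026,0,0,0,0],[1,-0.016,0.026,0,0,0,0],[1,-0.016,0.026,0,0,0,0],[1,-0.016,0.026,0,0,0,0],[1,-0.016,0.026,0,0,0,0],[1,-0.016,0.026,0,0,0,0],[1,-0.016,0.026,0,0,0,0],[1,-0.016,0.026,0,0,0,0],[1,-0.016,0.026,0,0,0,0],[1,-0.016,0.026,0,0,0,0],[1,-0.016,0.026,0,0,0,0],[1,-0.016,0.026,0,0,0,0],[1,-0.016,0.026,0,0,0,0],[1,-0.016,0.026,0,0,0,0],[1,-0.016,0.026,0,0,0,0],[1,-0.016,0.026,0,0,0,0],[1,-0.009,0.023,0,0,0,0]]'
python3 -m creep '[[1,0,0,0,0,0,0],[1,0,0,0,0,0,0]]'
python3 - <<'E'
from h import *
o=ctrl.get_obs();C=calibration('wrist');a=get_image('wrist');save(a,'w1.png')
np.savez('w1.npz',**{k:np.array(v) for k,v in C.items()})
print(o['tool_pos'],Rn.from_rotvec(o['tool_rot']).as_matrix(),o['t'])
E
```

```text
t: 1.9
tool_pos: [0.166, 0.6025, 0.3086]
tool_rot: [2.563, 1.816, 0.0]
contact_force: [-0.4, 0.3, 0.8]
opening: 0.0856
t: 3.9
tool_pos: [0.5536, 0.1367, 0.3084]
tool_rot: [2.559, 1.822, 0.0]
contact_force: [0.2, 0.2, -0.1]
opening: 0.0856
t: 4.1
tool_pos: [0.5528, 0.1381, 0.3081]
tool_rot: [-2.558, -1.823, 0.001]
contact_force: [0.5, 0.1, 0.4]
opening: 0.0853
[0.5528 0.1381 0.3081] [[ 0.3265  0.9452 -0.0007]
 [ 0.9452 -0.3265  0.0003]
 [ 0.0001 -0.0008 -1.    ]] 4.1
```

View pics/w1.png

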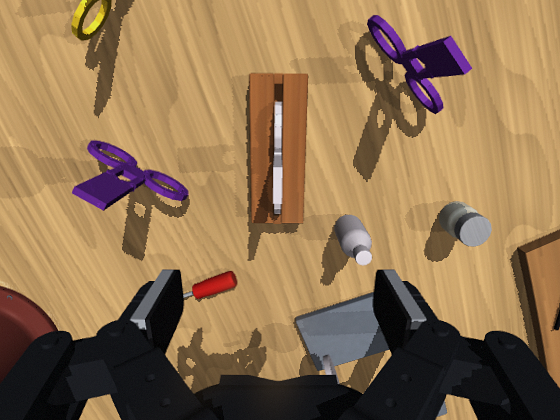

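The wrist view shows the white plate edge-on in the groove, at columns 273–283 and rows 100–213. The groove is almost exactly vertical in the image. Next I'll measure the tab in this picture.

```bash
python3 - <<'E'
from h import *
C=dict(np.load('w1.npz'));C['k1']=float(C['k1'])
for X in ([.5535,.139,.158],):
    print(proj(C,X))
im=cv2.imread('pics/w1.png');cv2.imwrite('pics/w1c.png',cv2.resize(im[80:230,240:320],(427,800//1),interpolation=cv2.INTER_CUBIC)[:, :])
cv2.imwrite('pics/w1c.png',cv2.resize(im[90:225,240:320],(355,600),interpolation=cv2.INTER_CUBIC))
# rack edges & groove
for z,ps in((.03,[(250,73),(308,73),(303,222),(248,222)]),): 
    c=np.array([atz(C,p,z) for p in ps]);print(c,c.mean(0))
    for v in(c[0]-c[3],c[1]-c[2]):print(np.degrees(np.arctan2(v[1],v[0])))
E
```

```text
[277.9437 187.9238]
[[0.557  0.249  0.03  ]
 [0.6215 0.2267 0.03  ]
 [0.5583 0.05   0.03  ]
 [0.4886 0.0741 0.03  ]] [0.5563 0.15   0.03  ]
68.65242348517799
70.31702471171393
```

View pics/w1c.png

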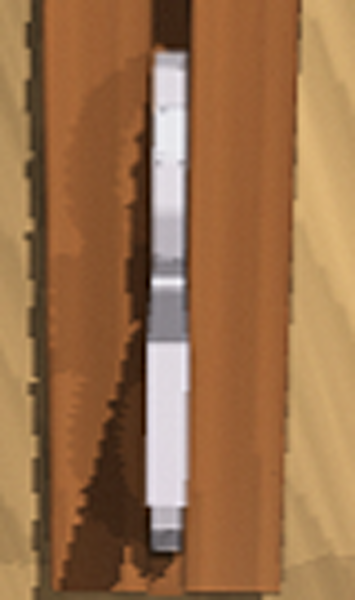

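```bash
python3 -m creep '[[1,0.003,0,0.015,0,0,0],[1,0,0,0.02,0,0,0],[1,0,0,0.02,0,0,0],[1,0,0,0.02,0,0,0],[1,0,0,0.02,0,0,0],[1,0,0,0.02,0,0,0],[1,0,0,0.02,0,0,0],[1,0,0,0.02,0,0,0],[1,0,0,0.017,0,0,0],[1,0,0,0.01,0,0,0],[1,0,0,0.007,0,0,0],[1,0,0,0,0,0,0],[1,0,0,0,0,0,0]]' 60
python3 -m creep '[[0.3,0,0,0,0,0,0],[0.25,0,0,0,0,0,0],[0.2,0,0,0,0,0,0],[0.15,0,0,0,0,0,0],[0,0,0,0,0,0,0],[0,0,0,0,0,0,0],[0,0,0,0,0,0,0],[0,0,0,0,0,0,0],[0,0,0,0,0,0,0],[0,0,0,0,0,0,0]]' 60
```

```text
t: 5.45
tool_pos: [0.5543, 0.1412, 0.12]
tool_rot: [2.557, 1.824, 0.002]
contact_force: [1.7, 1.2, 1.7]
opening: 0.0851
t: 6.45
tool_pos: [0.5538, 0.1411, 0.1194]
tool_rot: [-2.558, -1.824, -0.0]
contact_force: [-1.5, 0.2, 1.1]
opening: 0.0074
```

```bash
python3 -m creep '[[0,0,0,-0.005,0,0,0],[0,0,0,-0.01,0,0,0],[0,0,0,-0.015,0,0,0],[0,0,0,-0.015,0,0,0],[0,0,0,-0.02,0,0,0],[0,0,0,-0.02,0,0,0],[0,0,0,-0.02,0,0,0],[0,0,0,-0.02,0,0,0],[0,0,0,-0.02,0,0,-4],[0,0,0,-0.02,0,0,-4],[0,0,0,-0.01,0,0,-4.2],[0,0,0,-0.006,0,0,-4],[0,0,0,0,0,0,-4],[0,0,0,0,0,0,0]]' 60
python3 -m creep '[[0,-0.01,-0.005,0,0,0,0],[0,-0.0253,-0.0112,0,0,0,0],[0,-0.0253,-0.0112,0,0,0,0],[0,-0.0253,-0.0112,0,0,0,0],[0,-0.0253,-0.0112,0,0,0,0],[0,-0.0253,-0.0112,0,0,0,0],[0,-0.0253,-0.0112,0,0,0,0],[0,-0.0253,-0.0112,0,0,0,0],[0,-0.0253,-0.0112,0,0,0,0],[0,-0.0253,-0.0112,0,0,0,0],[0,-0.0253,-0.0112,0,0,0,0],[0,-0.0253,-0.0112,0,0,0,0],[0,-0.014,-0.006,0,0,0,0],[0,0,0,0,0,0,0],[0,0,0,0,0,0,0],[0,0,0,0,0,0,0]]' 60
python3 - <<'E'
from h import *
o=ctrl.get_obs();C=calibration('wrist');a=get_image('wrist');b=get_image('top');s=get_image('scene')
save(a,'w2.png');save(b,'t2.png');save(s,'s2.png')
np.savez('w2.npz',**{k:np.array(v) for k,v in C.items()})
print(o['tool_pos'],Rn.from_rotvec(o['tool_rot']).as_matrix(),o['t'],o['opening'])
up=lambda im,x,y,w,h:cv2.resize(im[y:y+h,x:x+w],(400,300),interpolation=cv2.INTER_CUBIC)
save(np.vstack([cv2.resize(a,(400,300)),up(s,160,180,120,90)]),'m2.png')
save(np.hstack([np.vstack([cv2.resize(a,(400,300)),up(s,150,180,120,90)]),np.vstack([up(a,160,210,240,180),up(b,340,165,120,90)])]),'m2.png')
E
```

```text
t: 7.85
tool_pos: [0.5541, 0.1411, 0.3023]
tool_rot: [2.197, 2.243, 0.003]
contact_force: [0.4, -0.5, -2.1]
opening: 0.0073
t: 9.45
tool_pos: [0.4259, -0.1635, 0.3004]
tool_rot: [-2.198, -2.245, -0.0]
contact_force: [-0.7, -0.4, -1.3]
opening: 0.0071
[ 0.4259 -0.1635  0.3004] [[-0.021   0.9998  0.0001]
 [ 0.9998  0.021   0.0002]
 [ 0.0002  0.0001 -1.    ]] 9.45 0.007069946750524847
```

View pics/m2.png

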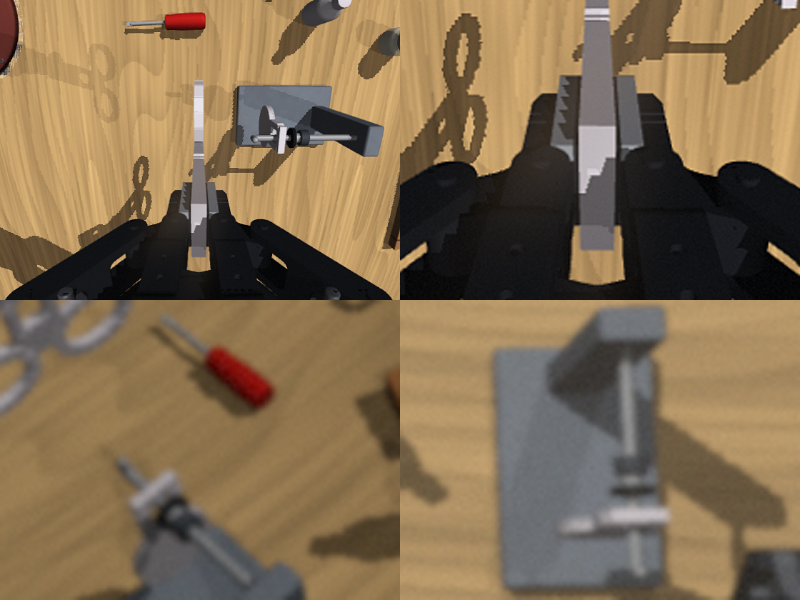

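The wrist view shows the frame held upright. To its right it shows the hook, with the lip near (354,192) full size, the lens pattern at about column 393 and the stop behind it. Next I'll enlarge that region for measurement.

```bash
python3 - <<'E'
import cv2
im=cv2.imread('pics/w2.png');cv2.imwrite('pics/w2c.png',cv2.resize(im[130:230,325:545],None,fx=3.5,fy=3.5,interpolation=cv2.INTER_CUBIC))
E
```

```text
(no output)
```

View pics/w2c.png

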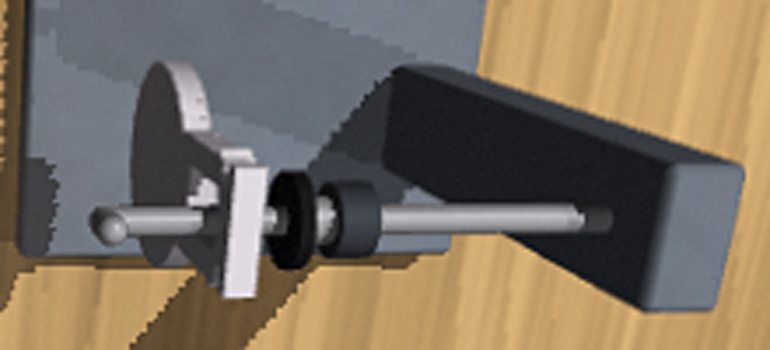

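The crop shows the lip dome at crop (112,230) and the lens tab top centred at (245,233). The stop disc face is at about (275,220), and the peg enters the post at about (583,218).

```bash
python3 - <<'E'
from h import *
C=dict(np.load('w2.npz'));C['k1']=float(C['k1'])
K=lambda x,y:(325+x/3.5,130+y/3.5)
print('lip',atz(C,K(112,230),.160))
a=atz(C,K(170,221),.15);b=atz(C,K(560,217),.15);print('peg',a,b,np.degrees(np.arctan2(b[1]-a[1],b[0]-a[0])))
for p in[(233,168),(268,168),(258,298),(222,298),(245,233)]:print('lens',atz(C,K(*p),.162))
print('post',atz(C,K(583,218),.15),'stop',atz(C,K(277,220),.15))
# held frame tab top, expected z=.3004-.0294+.068
print('posttop',[atz(C,K(*p),.172) for p in[(668,165),(742,165),(715,308),(645,308)]])
# expected held plate projection
o=np.array([.4259,-.1635,.271]);print([proj(C,o+np.array(d)) for d in([0,.066,-.05],[0,.017,.068],[0,-.017,.068])])
E
```

```text
lip [ 0.4964 -0.1655  0.16  ]
peg [ 0.5139 -0.1657  0.15  ] [ 0.6196 -0.1623  0.15  ] 1.8451029961392236
lens [ 0.5245 -0.1483  0.162 ]
lens [ 0.5333 -0.1481  0.162 ]
lens [ 0.5354 -0.1823  0.162 ]
lens [ 0.526  -0.1825  0.162 ]
lens [ 0.5297 -0.165   0.162 ]
post [ 0.6262 -0.1624  0.15  ] stop [ 0.5423 -0.1649  0.15  ]
posttop [array([ 0.6303, -0.1424,  0.172 ]), array([ 0.6502, -0.1418,  0.172 ]), array([ 0.6528, -0.1795,  0.172 ]), array([ 0.6333, -0.1797,  0.172 ])]
[array([279.0469, 119.7909]), array([277.7978, 285.8206]), array([276.0981, 360.6655])]
```

```bash
python3 -m creep '[[0,-0.002,0,0.01,0,0,-0.5],[0,-0.002,0,0.02,0,0,0],[0,0,0,0.02,0,0,0],[0,0,0,0.02,0,0,0],[0,0,0,0.02,0,0,0],[0,0,0,0.01,0,0,0],[0,0,0,0.005,0,0,0],[0,0,0,0,0,0,0],[0,0,0,0,0,0,0]]' 60
python3 -m creep '[[0,0,0.005,0,0,0,0],[0,0,0.01,0,0,0,0],[0,0,0.01,0,0,0,0],[0,0,0.005,0,0,0,0],[0,0,0.005,0,0,0,0],[0,0,0,0,0,0,0],[0,0,0,0,0,0,0],[0,0,0,0,0,0,0]]' 60
python3 - <<'E'
from h import *
o=ctrl.get_obs();s=get_image('scene');save(s,'s3.png');a=get_image('wrist');save(a,'w3.png')
up=lambda im,x,y,w,h:cv2.resize(im[y:y+h,x:x+w],(400,300),interpolation=cv2.INTER_CUBIC)
save(np.hstack([up(s,150,180,100,75),up(a,200,60,280,210)]),'m3.png')
C=calibration('scene')
T=o['tool_pos'];org=T-[0,0,.0294]
print(T,'origin',org,'proj origin/tabtop/tip',proj(C,org),proj(C,org+[0,0,.068]),proj(C,[.496,-.1655,.162]))
E
```

```text
t: 10.5
tool_pos: [0.4265, -0.1682, 0.1962]
tool_rot: [2.187, 2.253, 0.0]
contact_force: [1.1, -0.5, -0.4]
opening: 0.0072
t: 11.3
tool_pos: [0.4608, -0.1669, 0.1952]
tool_rot: [-2.188, -2.254, 0.0]
contact_force: [-0.3, -0.2, -0.8]
opening: 0.0071
[ 0.4608 -0.1669  0.1952] origin [ 0.4608 -0.1669  0.1658] proj origin/tabtop/tip [175.7843 217.3345] [168.8358 198.9299] [186.0631 227.3262]
```

View pics/m3.png

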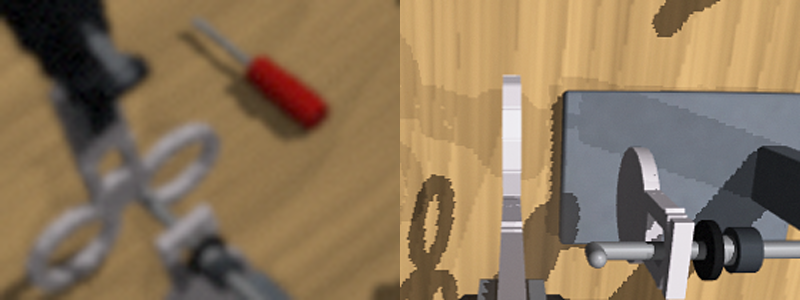

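The frame's eye in the scene picture (177,220) matches the predicted position to within 1 px, and the lip is at (185,227). Next I'll move over the lip.

```bash
python3 -m creep '[[0,0,0.005,0,0,0,0],[0,0,0.006,0,0,0,0],[0,0,0.006,0,0,0,0],[0,0,0.006,0,0,0,0],[0,0,0.006,0,0,0,0],[0,0,0,0,0,0,0]]' 60
python3 -m creep '[[0,0,0.005,0,0,0,0],[0,0,0.005,0,0,0,0],[0,0,0.005,0,0,0,0],[0,0,0.005,0,0,0,0],[0,0,0.003,0,0,0,0],[0,0,0,0,0,0,0],[0,0,0,0,0,0,0]]' 60
python3 - <<'E'
from h import *
o=ctrl.get_obs();s=get_image('scene');save(s,'s4.png');a=get_image('wrist');save(a,'w4.png')
up=lambda im,x,y,w,h:cv2.resize(im[y:y+h,x:x+w],(400,300),interpolation=cv2.INTER_CUBIC)
save(np.hstack([up(s,160,190,80,60),up(a,240,150,160,120)]),'m4.png');print(o['tool_pos'],o['contact_force'])
E
```

```text
t: 12.0
tool_pos: [0.4907, -0.1661, 0.1953]
tool_rot: [-2.188, -2.254, -0.0]
contact_force: [-0.3, 0.7, -0.8]
opening: 0.0069
t: 12.7
tool_pos: [0.5129, -0.1654, 0.1952]
tool_rot: [-2.188, -2.254, 0.0]
contact_force: [0.2, 0.2, -2.6]
opening: 0.0072
[ 0.5129 -0.1654  0.1952] [ 0.1665  0.2265 -2.6386]
```

View pics/m4.png

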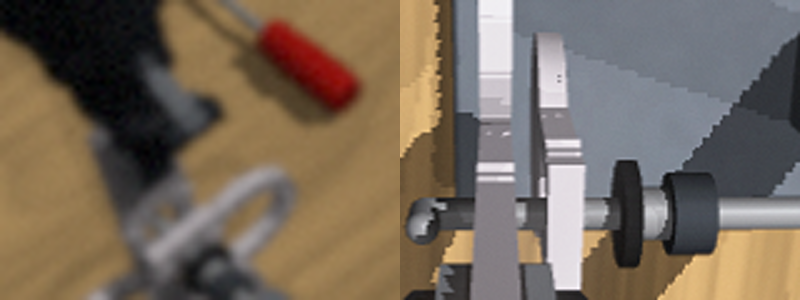

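The wrist crop shows the frame plate at column 495, between the lip (422) and the lens pattern (565), with the peg passing through it. Next I'll lower it.

```bash
python3 -m creep '[[0,0,0,0.002,0,0,0],[0,0,0,0.003,0,0,0],[0,0,0,0.003,0,0,0],[0,0,0,0.003,0,0,0],[0,0,0,0.002,0,0,0],[0,0,0,0,0,0,0],[0,0,0,0,0,0,0]]' 60
python3 -m creep '[[0,0,0,0.001,0,0,0],[0,0,0,0,0,0,0],[0,0,0,0,0,0,0]]'
python3 -m creep '[[0,0,0,0.001,0,0,0],[0,0,0,0,0,0,0],[0,0,0,0,0,0,0]]'
```

```text
t: 13.5
tool_pos: [0.513, -0.1654, 0.1823]
tool_rot: [-2.188, -2.254, -0.0]
contact_force: [0.0, -0.2, -0.9]
opening: 0.0072
t: 13.8
tool_pos: [0.513, -0.1654, 0.1814]
tool_rot: [2.188, 2.254, 0.0]
contact_force: [0.2, 1.1, -1.0]
opening: 0.0072
t: 14.1
tool_pos: [0.5129, -0.1654, 0.1803]
tool_rot: [-2.188, -2.254, 0.0]
contact_force: [-0.3, -1.3, -1.1]
opening: 0.007
```

```bash
for i in 1; do :; done; python3 -m creep '[[0,0,0,0.0005,0,0,0],[0,0,0,0,0,0,0],[0,0,0,0,0,0,0]]'
python3 -m creep '[[0,0,0,0.0005,0,0,0],[0,0,0,0,0,0,0],[0,0,0,0,0,0,0]]'
python3 -m creep '[[0,0,0,0.0005,0,0,0],[0,0,0,0,0,0,0],[0,0,0,0,0,0,0]]'
```

```text
t: 14.4
tool_pos: [0.513, -0.1654, 0.18]
tool_rot: [2.188, 2.254, 0.0]
contact_force: [-0.7, -0.5, 0.0]
opening: 0.0071
t: 14.7
tool_pos: [0.5131, -0.1655, 0.1799]
tool_rot: [2.188, 2.254, 0.0]
contact_force: [-1.0, 0.5, 2.5]
opening: 0.0073
t: 15.0
tool_pos: [0.5132, -0.1655, 0.1798]
tool_rot: [2.188, 2.254, 0.0]
contact_force: [-2.4, 1.3, 4.9]
opening: 0.0073
```

```bash
python3 -m creep '[[0,0,0.001,-0.0007,0,0,0],[0,0,0.002,0,0,0,0],[0,0,0.002,0,0,0,0],[0,0,0.001,0,0,0,0],[0,0,0.001,0,0,0,0],[0,0,0,0,0,0,0],[0,0,0,0,0,0,0]]'
python3 -m creep '[[0,0,0.001,0,0,0,0],[0,0,0.001,0,0,0,0],[0,0,0.001,0,0,0,0],[0,0,0,0,0,0,0],[0,0,0,0,0,0,0]]'
python3 -m creep '[[0,0,0.001,0,0,0,0],[0,0,0.001,0,0,0,0],[0,0,0.001,0,0,0,0],[0,0,0,0,0,0,0],[0,0,0,0,0,0,0]]'
```

```text
t: 15.7
tool_pos: [0.5198, -0.1651, 0.1797]
tool_rot: [-2.188, -2.253, 0.001]
contact_force: [-3.1, 1.5, 5.4]
opening: 0.0069
t: 16.2
tool_pos: [0.5226, -0.165, 0.1796]
tool_rot: [-2.188, -2.253, 0.001]
contact_force: [-4.1, 1.3, 6.0]
opening: 0.0076
t: 16.7
tool_pos: [0.5256, -0.1649, 0.1797]
tool_rot: [-2.188, -2.253, 0.001]
contact_force: [-5.3, 1.2, 6.5]
opening: 0.0071
```

```bash
python3 -m creep '[[0,0,0,-0.001,0,0,0],[0,0,0,0,0,0,0],[0,0,0,0,0,0,0]]'
python3 -m creep '[[0,0,0,-0.0005,0,0,0],[0,0,0,0,0,0,0],[0,0,0,0,0,0,0]]'
python3 - <<'E'
from h import *
a=get_image('wrist');save(a,'w5.png')
up=lambda im,x,y,w,h:cv2.resize(im[y:y+h,x:x+w],(600,450),interpolation=cv2.INTER_CUBIC)
save(up(a,240,150,160,120),'m5.png')
E
```

```text
t: 17.0
tool_pos: [0.526, -0.165, 0.1799]
tool_rot: [-2.188, -2.254, -0.0]
contact_force: [0.2, 0.6, -0.3]
opening: 0.0073
t: 17.3
tool_pos: [0.526, -0.1651, 0.1808]
tool_rot: [2.188, 2.254, -0.0]
contact_force: [0.2, -0.6, -2.0]
opening: 0.0075
```

View pics/m5.png

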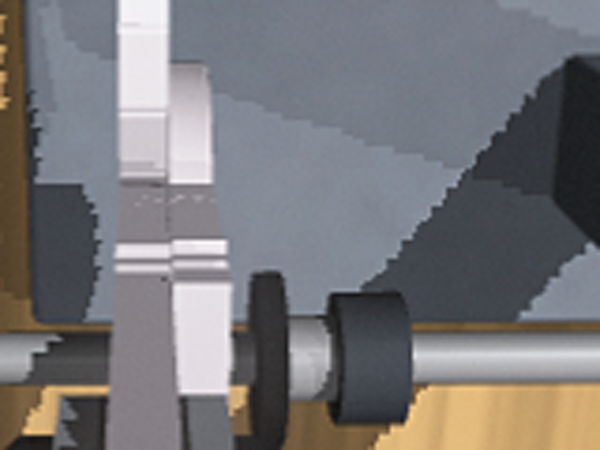

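The plates are now touching and upright, with about 3–4 mm to go before the stop. Lifting slightly took the friction off, so I'll continue at this height.

```bash
python3 -m creep '[[0,0,0.001,0,0,0,0],[0,0,0.001,0,0,0,0],[0,0,0,0,0,0,0],[0,0,0,0,0,0,0]]'
python3 -m creep '[[0,0,0.001,0,0,0,0],[0,0,0,0,0,0,0],[0,0,0,0,0,0,0]]'
python3 -m creep '[[0,0,0.001,0,0,0,0],[0,0,0,0,0,0,0],[0,0,0,0,0,0,0]]'
```

```text
t: 17.75
tool_pos: [0.528, -0.165, 0.181]
tool_rot: [2.188, 2.254, 0.0]
contact_force: [-0.2, 0.1, -1.0]
opening: 0.0072
t: 18.05
tool_pos: [0.529, -0.165, 0.181]
tool_rot: [2.188, 2.254, 0.0]
contact_force: [-0.6, -0.3, -0.4]
opening: 0.0075
t: 18.35
tool_pos: [0.53, -0.1649, 0.181]
tool_rot: [2.188, 2.254, 0.0]
contact_force: [0.4, -0.8, -1.3]
opening: 0.0071
```

```bash
python3 -m creep '[[0,0,0.001,0,0,0,0],[0,0,0,0,0,0,0],[0,0,0,0,0,0,0]]'
python3 -m creep '[[0,0,0.001,0,0,0,0],[0,0,0,0,0,0,0],[0,0,0,0,0,0,0]]'
```

```text
t: 18.65
tool_pos: [0.5309, -0.1649, 0.181]
tool_rot: [-2.188, -2.254, 0.0]
contact_force: [-0.3, -0.0, -1.1]
opening: 0.0073
t: 18.95
tool_pos: [0.5315, -0.1649, 0.1809]
tool_rot: [-2.188, -2.253, 0.001]
contact_force: [-3.7, -0.3, 0.0]
opening: 0.0074
```

```bash
python3 -m creep '[[0,0,0.0005,0,0,0,0],[0,0,0,0,0,0,0],[0,0,0,0,0,0,0]]'
python3 -m creep '[[0,0,0.0005,0,0,0,0],[0,0,0,0,0,0,0],[0,0,0,0,0,0,0],[0,0,0,0,0,0,0]]'
```

```text
t: 19.25
tool_pos: [0.532, -0.1649, 0.181]
tool_rot: [-2.188, -2.253, 0.001]
contact_force: [-5.4, -0.0, 1.6]
opening: 0.0074
t: 19.65
tool_pos: [0.5323, -0.1648, 0.1809]
tool_rot: [-2.188, -2.253, 0.002]
contact_force: [-6.0, -0.1, 2.1]
opening: 0.007
```

```bash
python3 -m creep '[[0,0,0.0003,0,0,0,0],[0,0,0,0,0,0,0],[0,0,0,0,0,0,0],[0,0,0,0,0,0,0],[0,0,0,0,0,0,0],[0,0,0,0,0,0,0],[0,0,0,0,0,0,0],[0,0,0,0,0,0,0]]'
```

```text
t: 20.45
tool_pos: [0.5324, -0.1649, 0.1809]
tool_rot: [-2.187, -2.253, 0.003]
contact_force: [-7.2, -0.5, 2.5]
opening: 0.0073
```

```bash
python3 -m creep '[[0,0,-0.0006,0,0,0,0],[0,0,-0.0006,0,0,0,0],[0,0,-0.0006,0,0,0,0],[0,0,-0.0006,0,0,0,0],[0,0,0,0,0,0,0],[0,0,0,0,0,0,0]]'
python3 -m creep '[[0,0,0,0.0005,0,0,0],[0,0,0,0.0004,0,0,0],[0,0,0,0,0,0,0],[0,0,0,0,0,0,0]]'
```

```text
t: 21.05
tool_pos: [0.5311, -0.1649, 0.181]
tool_rot: [2.188, 2.254, 0.001]
contact_force: [-1.4, -0.0, -1.1]
opening: 0.0072
t: 21.45
tool_pos: [0.531, -0.1649, 0.1802]
tool_rot: [2.188, 2.254, 0.001]
contact_force: [-1.3, -0.0, -1.1]
opening: 0.0072
```

```bash
python3 -m creep '[[0,0,-0.0003,0.0003,0,0,0],[0,0,0,0,0,0,0],[0,0,0,0,0,0,0]]' 20
python3 -m creep '[[0.12,0,0,0,0,0,0],[0.15,0,0,0,0,0,0],[0.2,0,0,0,0,0,0],[0.3,0,0,0,0,0,0],[0.45,0,0,0,0,0,0],[0.45,0,0,0,0,0,0],[0.45,0,0,0,0,0,0],[0.45,0,0,0,0,0,0]]' 20
python3 - <<'E'
from h import *
a=get_image('wrist');save(a,'w6.png');s=get_image('scene');save(s,'s6.png')
up=lambda im,x,y,w,h:cv2.resize(im[y:y+h,x:x+w],(400,300),interpolation=cv2.INTER_CUBIC)
save(np.hstack([up(a,200,60,240,180),up(a,160,210,240,180)]),'m6.png')
E
```

```text
t: 21.75
tool_pos: [0.5308, -0.1649, 0.18]
tool_rot: [2.188, 2.254, 0.001]
contact_force: [0.5, 0.1, 0.6]
opening: 0.0076
t: 22.55
tool_pos: [0.5306, -0.1649, 0.1798]
tool_rot: [2.188, 2.254, -0.0]
contact_force: [-0.7, -0.8, -0.2]
opening: 0.0383
```

View pics/m6.png

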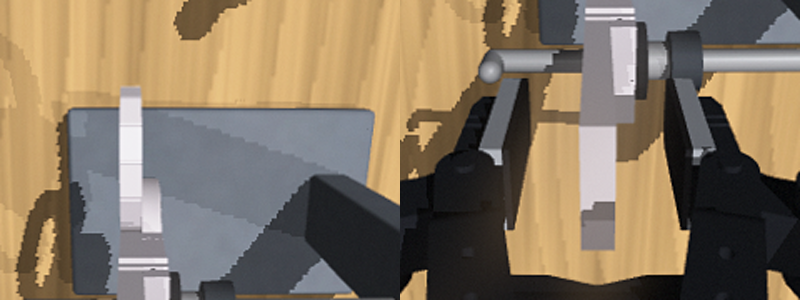

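Both patterns hang upright and side by side against the stop, and the fingers are clear of the plate on both sides. Next I'll back straight up and do a final check.

```bash
python3 -m creep '[[0.45,0,0,-0.004,0,0,0],[0.45,0,0,-0.01,0,0,0],[0.45,0,0,-0.015,0,0,0],[0.45,0,0,-0.02,0,0,0],[0.45,0,0,-0.02,0,0,0],[0.45,0,0,-0.02,0,0,0],[0.45,0,0,-0.02,0,0,0],[0.45,0,0,-0.01,0,0,0],[0.45,0,0,0,0,0,0],[0.45,0,0,0,0,0,0],[0.45,0,0,0,0,0,0],[0.45,0,0,0,0,0,0]]' 20
python3 - <<'E'
from h import *
a=get_image('wrist');save(a,'w7.png');s=get_image('scene');save(s,'s7.png')
up=lambda im,x,y,w,h:cv2.resize(im[y:y+h,x:x+w],(400,300),interpolation=cv2.INTER_CUBIC)
save(np.hstack([up(a,200,130,240,180),up(s,150,180,100,75)]),'m7.png')
E
```

```text
t: 23.85
tool_pos: [0.5301, -0.1647, 0.2973]
tool_rot: [-2.187, -2.252, 0.001]
contact_force: [-0.2, 0.7, -1.5]
opening: 0.0387
```

View pics/m7.png

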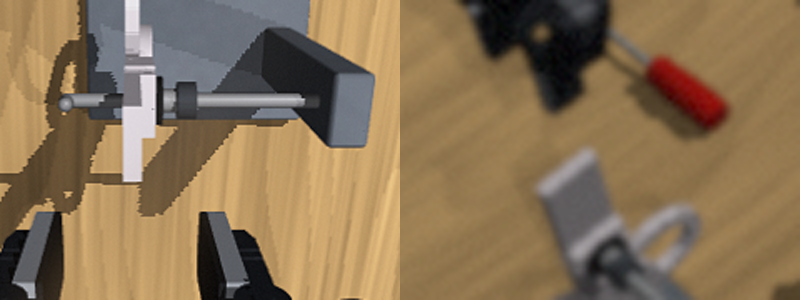

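Both hang side by side and upright, the gripper is clear, and the screwdriver has not moved. I'm handing the job in.

```bash
python3 -c "
from station import finish_job
print(finish_job())"
```

```text
the job is handed in; nothing more can be done
None
```

I took the white frame pattern from the rack and hung it over the lip in front of the lens pattern. I slid both back to the stop and pressed with about 5–7 N (read at the wrist) for over a second. I then eased off, released it and backed the arm straight up. I handed in at about 24 s.

- **End state:** In the last pictures both patterns hang upright and touching, against the stop and behind the lip, with the gripper clear. I did not measure their final positions in numbers.
- **Bystanders:** The screwdriver looked unmoved. I did not re-check the jar and bottle at the end, but the arm's path stayed well away from both.
- **One problem on the way:** The first part of the slide dragged, with up to about 6.5 N down on the peg and 5 N along it. Lifting about 1 mm cleared it, and the forces stayed below the marking limits.

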